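# Tip glaze test pieces into the viewing dish and hold the loupe over them at focal height

## Task

Take the grey sorter tray by its top bar and tip the three glazed test pieces off its open end into the white viewing dish, without touching the pieces with the gripper, then stand the tray flat on the bench again and let go of it. Then take the loupe by its handle and hold it steady and level over the middle of the dish, with its lens at the height of the red pointer on the gauge post, and finish while still holding it there, touching nothing else with it. Leave the pointer as it is set and the other things on the bench where they stand.

Things in the scene. Friction and masses are not known exactly. Their poses are not given: they have to be found in the camera images.
- dish_floor (a point): Centre of the inner floor of the white rectangular viewing dish, 14 mm above the bench. The dish (inside 110 mm along its x, 130 mm along its y, walls 6 mm thick, rim 38 mm above the bench) is fixed on an aluminium slab 190 x 160 x 8 mm that does not move. Its x axis points away from the robot to the gauge post, a 12 mm thick steel rod 173 mm tall, 100 mm from the dish centre.
- pointer_tip (a point): Tip of the red pointer that slides up and down on the gauge post with a stiff friction (about 4 N) and marks the focal height, 85 to 140 mm above the bench; this point is half-way up the 5 mm thick pointer, 74 mm from the dish's centre line along the dish's +x. The pointer's red collar is 24 mm across.
- tray: Grey sorter tray, 130 x 90 mm, 200 g; origin at the centre of its underside, z up. Floor 4 mm thick, walls along both long sides (top at 24 mm) and at the back, x = +65 mm (top at 28 mm); the end at x = -65 mm is open, and the pieces slide off there when that end is tipped down (they need 25 to 40 degrees). An upright at the back carries a wooden bar handle over the tray. It stands on the bench with its open end roughly towards the robot.
- tray_grip (a point): Grip point on the tray's handle bar, 5 mm behind the tray's centre (+x) and 70 mm above its underside; the bar runs along the tray's x from -25 to +71 mm, is 16 mm wide (y) and 14 mm tall. Axes as the tray's.
- tray_nose (a point): Middle of the tray's open edge, on the upper face of the floor, at x = -65 mm, z = 4 mm in the tray. Axes as the tray's.
- piece_blue_mid (a point): Middle of the blue glazed test piece: a chunky L-shape 26 x 22 mm and 19 mm tall, 20 g, starting loose on the tray. The point is 9 mm above its underside.
- piece_green_mid (a point): Middle of the green glazed test piece, same shape and size.
- piece_amber_mid (a point): Middle of the amber-brown glazed test piece, same shape and size.
- loupe: Loupe: a black barrel 68 mm across and 36 mm tall with a clear lens, and a dark wooden handle; 85 g. Origin at the centre of the barrel's underside, z up along the lens axis, x pointing away from the handle. It stands on the bench on its barrel.
- loupe_lens (a point): Centre of the lens, on the barrel's axis, 18 mm above the loupe's underside. Axes as the loupe's.
- loupe_grip (a point): Grip point on the loupe's handle, 65 mm from the lens centre along the loupe's -x and 18 mm above its underside. The handle is 16 mm wide (y) and 16 mm tall and runs along x from -32 to -124 mm.
- vase_small: Bystander: small pink vase, 70 mm wide, 100 mm tall, at the back; origin at its foot.
- glaze_bowl: Bystander: blue bowl, 100 mm wide, 45 mm tall, at the back; origin at its foot.
- glaze_jar: Bystander: closed glaze jar, 64 mm wide, 85 mm tall, at the right; origin at its foot.
- wood_rib: Bystander: D-shaped wooden potter's rib, about 60 mm, 8 mm thick, flat on the bench at the left; origin at its underside.

How it is judged:
By the outcome, as a careful person would: the job done as asked, in the order asked, and still so for the second after the job is handed in, while the arm keeps its last pose, push and grip.
It also fails if it takes over 69 s, if anything falls off the work surface, if the arm or the gripper's body presses on something with over 40 N, if the wrist force passes 120 N, or if a joint passes its speed limit or range.

## Robot

A 6-joint arm with a two-finger parallel gripper is mounted at the origin on the work surface. World frame = base frame: x ahead of the robot, y to its left, z up, the work surface at z = 0. Lengths are in m, angles in rad, forces in N, time in s.
With the tool pointing down it reaches from about 0.3 to 0.875 m from the base axis. Payload 4.2 kg.
Tool frame: the origin (TCP) lies at the very end of the fingers, on their centre line; the grasp point (between the pads) lies 19 mm behind it; z points along the fingers, y is the line along which they close (so a half turn about z gives the same grasp; the last joint's range is limited). The gripper opens to 85 mm and grips with 20 to 120 N. Pads are 22 mm wide; open, the fingers measure 114 mm over their backs; the gripper's body (76 mm by 85 mm) begins 54 mm behind the grasp point. The pads swing forward as they close: fully open they stand 13 mm farther back than shut.
Start: joints at [-1.131, 0.32, 1.565, -0, 1.257, -0.02], TCP at [0.255, -0.515, 0.231] pointing down, gripper open.
Joint ranges: [-3.11, 3.11], [-0.84, 2.01], [0.21, 2.61], [-1.34, 4.49], [0.05, 2.63], [-2.56, 2.56]. Speed limits (rad/s): [2.57, 2.57, 3.14, 3.14, 3.14, 3.14].

## Interface

Orientations are given as a unit quaternion [w, x, y, z].
In Python, from bench import arm, eyes gives the robot as it stands.
- The arm moves only by the tool jog_arm, never from a script. Its argument "increments" is a list of rows, each a list of 3 entries, a list of its own where there are three numbers: the turn, a rotation vector about the tool's x, y, z in rad, then the shift along the tool's x, y, z in m, then the gripper command: -1 is fully open, 1 is shut, values between are in proportion. A call has 1 to 12 rows; each row is the pose to reach, as a shift and turn from the pose commanded when the call began, along the tool's axes at that moment; what a row does not reach only later rows make up. A row lasts 1/12 s, in which the tool goes at most 41.7 mm and 7.16 degrees, less where a joint would pass 70% of its speed; a pose out of reach is approached as far as the arm can. A call with a gripper value outside its range is refused whole. The fingers move at their own pace and stop on an object; "squeeze" is the grip in N (left out, the last holds). Time passes only in rows, so rows that repeat a pose let the fingers close. It gives the time, the measured TCP pose, the force, the opening and the grip force at its end, in the units of the state.
- arm.get_obs(): the state, without advancing time (a new reading comes with each control period).
- eyes.capture(name): name is "scene" or "side" or "wrist"; returns a dict with "color" (400x640x3 uint8, red, green, blue), "camera_matrix" (3x3 intrinsics, pixels), "R" (3x3) and "t" (3): a world point X has camera coordinates R X + t. Camera axes: x right, y down, z forward; pixel columns grow to the right and rows downward; lengths in m; the calibration is good to about 2 mm. A picture is of the moment at which its call begins. There is no depth.
- arm.finish_job(): hands the job in; it is judged then, once.
Trained networks look in a picture, given as the dict that the camera call returned (one of the last four; its "shot" number tells which), for a name from the list of things; names that differ only in an ending like _2 or _b are one class to them, and where a whole thing is asked for, a point or a joint stands for the part that bears it (a point fixed in the world has none). Each returns a list of dicts, best first, with "confidence" (0 to 1); they miss things now and then, are a little off and sometimes report something else, mostly with a low value. They report only what shows in the picture. A call takes as long as a camera call.
- eyes.outline_of(picture, query): "region" (400x640 bool, what is visible of it).
- eyes.tip_of(picture, query): "at" ([x, y, z] in m, in the coordinates of the camera as it stood for that picture, good to about 4 mm: a listed point, or the origin of a listed thing).
The state is a dict: "clock": time; "joint_pos": joint angles; "dq": joint speeds; "effort": joint torques, N m; "tcp_pos": TCP position; "tcp_rot": TCP orientation; "wrist_force": force on the tool from outside, world axes, zero at the start; "wrist_torque": the same for the moment, N m; "opening": opening from 0.0 (shut) to 1.0 (fully open); "grip_force": force on a finger pad.
Only numpy, scipy, OpenCV 4.12 (cv2) and the standard library are available. Lean on these libraries where they do the work, as an engineer would, in place of code of your own. Each camera call takes 0.05 s, during which the arm holds its last target. There are 200 camera calls.

## Working session

There is one attempt and no reset: what is moved stays moved. The work goes in short steps, Python scripts to look and compute and a tool call to move; the robot and the scene stay as the last step left them, time stands still between calls to the robot, and variables do not carry over. Pictures are saved under pics/ and viewed, at most 10 in all, crops included, and the job is handed in when it is done.

Besides the shell and the picture viewer there is one more tool, called as name(argument=value, ...), one argument or row to a line, values as JSON. jog_arm: Moves the arm, as the interface text tells. Its arguments: {"type":"object","properties":{"increments":{"type":"array","items":{"type":"array"}},"squeeze":{"type":"number"}},"required":["increments"]}

```bash
mkdir -p pics; ls; cat > h.py <<'E'
import numpy as np, cv2
from scipy.spatial.transform import Rotation as Ro
from bench import arm, eyes
def world(p,c): return np.array(p['R']).T@(np.array(c)-np.array(p['t']))
def proj(p,X):
    c=np.array(p['R'])@np.array(X)+np.array(p['t']); u=np.array(p['camera_matrix'])@c; return u[:2]/u[2]
def save(p,n): cv2.imwrite('pics/'+n,p['color'][:,:,::-1])
def tip(p,q,k=1):
    return [(world(p,d['at']).round(4),round(d['confidence'],2)) for d in eyes.tip_of(p,q)[:k]]
def rot(o): q=o['tcp_rot']; return Ro.from_quat([q[1],q[2],q[3],q[0]])
def rel(o,X,R=None):
    """shift & rotvec in tool axes from current pose to TCP X, orientation R"""
    r=rot(o); s=r.inv().apply(np.array(X)-o['tcp_pos']); v=(r.inv()*R).as_rotvec() if R is not None else np.zeros(3)
    return v.round(4), s.round(4)
E
python3 - <<'E'
from h import *
for cam in ['scene','side']:
    p=eyes.capture(cam); save(p,cam+'0.png')
    for q in "dish_floor pointer_tip tray tray_grip tray_nose piece_blue_mid piece_green_mid piece_amber_mid loupe loupe_lens loupe_grip vase_small glaze_bowl glaze_jar wood_rib".split():
        print(cam,q,tip(p,q,2))
o=arm.get_obs();print(o['clock'],o['tcp_pos'],o['tcp_rot'],rot(o).as_matrix().round(3))
E
```

```text
pics
scene dish_floor [(array([ 0.4808, -0.3238,  0.0026]), 0.73), (array([0.5403, 0.0505, 0.0131]), 0.6)]
scene pointer_tip [(array([0.6162, 0.0478, 0.1006]), 0.53)]
scene tray [(array([ 5.413e-01, -2.932e-01,  5.000e-04]), 0.95)]
scene tray_grip [(array([ 0.5414, -0.2921,  0.0666]), 0.83)]
scene tray_nose [(array([ 0.4791, -0.3231,  0.0041]), 0.62), (array([ 0.7784,  0.0998, -0.0047]), 0.5)]
scene piece_blue_mid [(array([ 0.5266, -0.3161,  0.0137]), 0.51)]
scene piece_green_mid [(array([ 0.5277, -0.318 ,  0.0087]), 0.74), (array([ 0.5112, -0.2814,  0.0091]), 0.49)]
scene piece_amber_mid [(array([ 0.5662, -0.2835,  0.0121]), 0.51), (array([ 0.7763,  0.0986, -0.0042]), 0.51)]
scene loupe [(array([ 0.52  ,  0.3192, -0.0082]), 0.75)]
scene loupe_lens [(array([0.5168, 0.3183, 0.0179]), 0.85)]
scene loupe_grip [(array([0.4504, 0.3177, 0.0135]), 0.64)]
scene vase_small [(array([ 0.781 , -0.2547, -0.0021]), 0.95)]
scene glaze_bowl [(array([ 0.7767,  0.1002, -0.0052]), 0.92), (array([ 0.5378,  0.4624, -0.0027]), 0.53)]
scene glaze_jar [(array([ 0.5516, -0.4798,  0.0037]), 0.58)]
scene wood_
[... 598 characters left out ...]
,  0.0109]), 0.64)]
side loupe [(array([ 5.106e-01,  3.193e-01, -2.000e-04]), 0.89)]
side loupe_lens [(array([0.5197, 0.321 , 0.0175]), 0.97)]
side loupe_grip [(array([0.4471, 0.3189, 0.0156]), 0.67), (array([0.6113, 0.0444, 0.1045]), 0.48)]
side vase_small [(array([ 0.7784, -0.2506,  0.0032]), 0.58)]
side glaze_bowl [(array([ 0.7771,  0.1008, -0.0029]), 0.85)]
side glaze_jar [(array([ 0.5456, -0.4769,  0.0006]), 0.96)]
side wood_rib [(array([0.5345, 0.4599, 0.0034]), 0.96), (array([ 0.5316, -0.2905,  0.0034]), 0.28)]
1.6 [ 0.25518719 -0.51529235  0.23135935] [6.00791558e-05 9.73690573e-01 2.27874226e-01 2.86578474e-05] [[ 0.896  0.444  0.   ]
 [ 0.444 -0.896 -0.   ]
 [ 0.     0.    -1.   ]]
```

View pics/scene0.png

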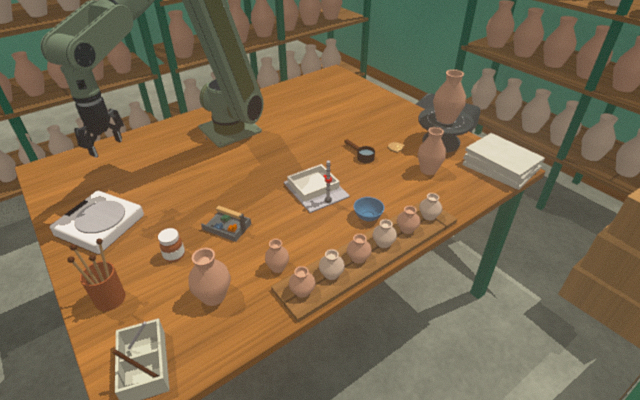

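View pics/side0.png

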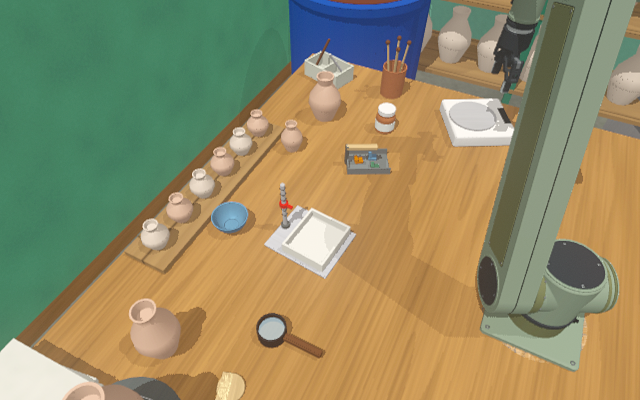

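The scene view shows the tray at (228,222), the dish at (320,185) with the post at its far side, and the loupe at (365,153). The side view shows the tray at (367,158), the dish at (317,240), the red pointer at (286,205) and the loupe at (272,330). The network positions agree with both views, so I'm moving to above the tray.

jog_arm(
  increments=[
    [[0,0,0],[0.015,-0.003,0.003],-1],
    [[0,0,0],[0.05,-0.01,0.01],-1],
    [[0,0,0],[0.09,-0.018,0.018],-1],
    [[0,0,0],[0.13,-0.027,0.026],-1],
    [[0,0,0],[0.17,-0.035,0.034],-1],
    [[0,0,0],[0.21,-0.043,0.042],-1],
    [[0,0,0],[0.25,-0.052,0.05],-1],
    [[0,0,0],[0.29,-0.06,0.057],-1],
    [[0,0,0],[0.32,-0.067,0.063],-1],
    [[0,0,0],[0.345,-0.072,0.068],-1],
    [[0,0,0],[0.356,-0.074,0.07],-1],
    [[0,0,0],[0.356,-0.074,0.07],-1],
  ],
  squeeze=80,
)

```text
clock: 2.6
tcp_pos: [0.5428, -0.2894, 0.1606]
tcp_rot: [-0.0, 0.973, 0.229, -0.0]
wrist_force: [0.2, 0.0, 0.2]
opening: 1.002
grip_force: 0.0
```

```bash
python3 - <<'E'
from h import *
o=arm.get_obs();print(o['clock'],o['tcp_pos'],o['tcp_rot'],o['joint_pos'])
p=eyes.capture('wrist'); save(p,'w1.png')
for q in "tray tray_grip tray_nose piece_blue_mid piece_green_mid piece_amber_mid".split(): print(q,tip(p,q,2))
for cam in ['scene','side']:
  for i in range(2):
    p=eyes.capture(cam)
    for q in "dish_floor pointer_tip tray_grip tray_nose".split(): print(cam,q,tip(p,q,2))
E
```

```text
2.6 [ 0.54275891 -0.28944151  0.1605551 ] [-3.23621729e-04  9.73333347e-01  2.29394973e-01 -1.93860125e-04] [-5.08723285e-01  4.32102482e-01  1.57442800e+00  2.38628872e-04
  1.13578497e+00  5.99060298e-01]
tray [(array([ 5.346e-01, -2.888e-01,  2.000e-04]), 0.61)]
tray_grip [(array([ 0.5434, -0.2879,  0.0706]), 0.7)]
tray_nose [(array([ 0.481 , -0.3191, -0.0005]), 0.92)]
piece_blue_mid [(array([ 0.5334, -0.3198,  0.0121]), 0.76)]
piece_green_mid [(array([ 0.5059, -0.275 ,  0.0123]), 0.81)]
piece_amber_mid [(array([ 0.5651, -0.2876,  0.0113]), 0.51)]
scene dish_floor [(array([0.5382, 0.0455, 0.0137]), 0.65), (array([ 0.782 , -0.255 ,  0.0012]), 0.34)]
scene pointer_tip [(array([0.6135, 0.0453, 0.1006]), 0.44)]
scene tray_grip [(array([ 0.541 , -0.2941,  0.0647]), 0.94), (array([0.5368, 0.4637, 0.0008]), 0.61)]
scene tray_nose [(array([ 0.481 , -0.3215,  0.0049]), 0.76)]
scene dish_floor [(array([ 0.5406, -0.2903,  0.0654]), 0.2)]
scene pointer_tip [(array([0.6132, 0.0438, 0.1025]), 0.45)]
scene tray_grip [(array([ 0.5402, -0.2927,  0.0658]), 0.74)]
scene tray_nose [(array([ 0.4807, -0.3253,  0.0036]), 0.57)]
side dish_floor [(array([0.5355, 0.0473, 0.0157]), 0.59)]
side pointer_tip [(array([ 0.774 ,  0.0992, -0.0012]), 0.69), (array([0.6129, 0.0434, 0.1039]), 0.5)]
side tray_grip [(array([ 0.5394, -0.2873,  0.0694]), 0.62)]
side tray_nose [(array([ 0.4758, -0.3209,  0.0069]), 0.87)]
side dish_floor [(array([0.5375, 0.0507, 0.016 ]), 0.62)]
side pointer_tip [(array([0.6123, 0.0445, 0.1024]), 0.39), (array([ 0.5054, -0.2814,  0.0141]), 0.18)]
side tray_grip [(array([ 0.5417, -0.2904,  0.0711]), 0.83)]
side tray_nose [(array([ 0.4711, -0.3172,  0.0068]), 0.69), (array([0.4515, 0.3185, 0.0188]), 0.66)]
```

View pics/w1.png

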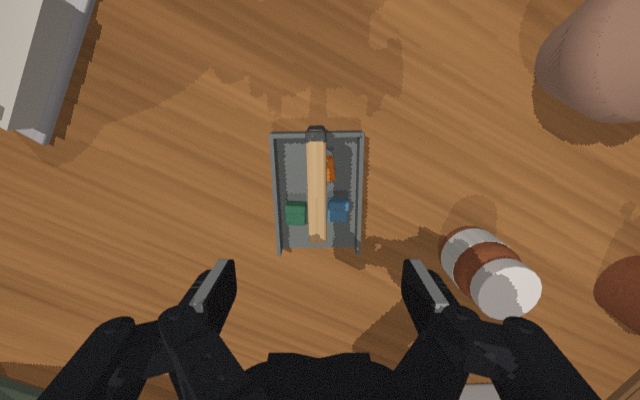

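The wrist view shows the tray centred at about (318,190). Its bar runs nearly vertical from (316,130) to (318,240), midway between the fingers, so alignment is good and I can descend and grip.

jog_arm(
  increments=[
    [[0,0,0],[0,0,0.012],-1],
    [[0,0,0],[0,0,0.034],-1],
    [[0,0,0],[0,0,0.06],-1],
    [[0,0,0],[0,0,0.085],-1],
    [[0,0,0],[0,0,0.104],-1],
    [[0,0,0],[0,0,0.111],-1],
    [[0,0,0],[0,0,0.111],-1],
    [[0,0,0],[0,0,0.111],0.3],
    [[0,0,0],[0,0,0.111],1],
    [[0,0,0],[0,0,0.111],1],
    [[0,0,0],[0,0,0.111],1],
    [[0,0,0],[0,0,0.111],1],
  ],
)

```text
clock: 4.95
tcp_pos: [0.5418, -0.2913, 0.0513]
tcp_rot: [0.001, 0.974, 0.228, 0.001]
wrist_force: [-1.2, 0.6, -0.4]
opening: 0.301
grip_force: 0.0
```

jog_arm(
  increments=[
    [[0,0,0],[0,0,0],1],
    [[0,0,0],[0,0,0],1],
    [[0,0,0],[0,0,0],1],
    [[0,0,0],[0,0,0],1],
    [[0,0,0],[0,0,-0.004],1],
    [[0,0,0],[0,0,-0.012],1],
    [[0,0,0],[0,0,-0.022],1],
    [[0,0,0],[0,0,-0.034],1],
    [[0,0,0],[0,0,-0.045],1],
    [[0,0,0],[0,0,-0.054],1],
    [[0,0,0],[0,0,-0.06],1],
    [[0,0,0],[0,0,-0.06],1],
  ],
)

```text
clock: 5.95
tcp_pos: [0.5422, -0.2915, 0.1122]
tcp_rot: [0.001, 0.974, 0.228, 0.001]
wrist_force: [0.1, -0.2, -2.8]
opening: 0.17
grip_force: 78.1
```

```bash
python3 - <<'E'
from h import *
o=arm.get_obs();print(o['clock'],o['tcp_pos'],o['tcp_rot'],o['joint_pos'],o['wrist_force'])
T=np.array(o['tcp_pos'])
for cam in ['scene','side']:
    p=eyes.capture(cam); save(p,cam+'1.png')
    for q in "tray tray_grip tray_nose".split(): print(cam,q,tip(p,q,1))
# dish yaw via slab outline? network mask of dish
    m=eyes.outline_of(p,'dish_floor')
    if m:
        R=np.array(p['R']);K=np.array(p['camera_matrix']);C=-R.T@np.array(p['t'])
        v,u=np.nonzero(m[0]['region']); print(m[0]['confidence'],len(u),u.min(),u.max(),v.min(),v.max())
        # post base/top
    m=eyes.outline_of(p,'pointer_tip')
    for k in m[:2]:
        v,u=np.nonzero(k['region']); print('ptr',k['confidence'],len(u),u.min(),u.max(),v.min(),v.max())
    x,y=proj(p,[0.55,0.05,0.05]).astype(int)
    c=p['color'][max(0,y-70):y+70,x-90:x+90,::-1]; cv2.imwrite('pics/c_'+cam+'.png',cv2.resize(c,None,fx=4,fy=4,interpolation=cv2.INTER_CUBIC)); print(x-90,max(0,y-70))
a=cv2.imread('pics/c_scene.png');b=cv2.imread('pics/c_side.png');cv2.imwrite('pics/cc.png',np.hstack([cv2.resize(a,(400,311)),cv2.resize(b,(400,311))]))
E
```

```text
5.95 [ 0.54220224 -0.29148652  0.11221215] [0.00116663 0.97369223 0.22786077 0.00124435] [-5.11933628e-01  4.73703343e-01  1.63829643e+00 -4.53049125e-05
  1.02618168e+00  5.99125235e-01] [ 0.11726513 -0.24662464 -2.75117825]
scene tray [(array([ 0.5377, -0.2967,  0.0597]), 0.92)]
scene tray_grip [(array([ 0.5417, -0.2934,  0.1263]), 0.58)]
scene tray_nose [(array([ 0.4817, -0.3267,  0.0628]), 0.67)]
ptr 0.37 19 325 330 178 182
224 106
side tray [(array([ 0.5334, -0.2951,  0.0594]), 0.76)]
side tray_grip [(array([ 0.54  , -0.291 ,  0.1308]), 0.57)]
side tray_nose [(array([ 0.4721, -0.3222,  0.0647]), 0.71)]
0.77 4031 265 354 184 278
ptr 0.38 51 280 291 203 208
222 160
```

View pics/cc.png

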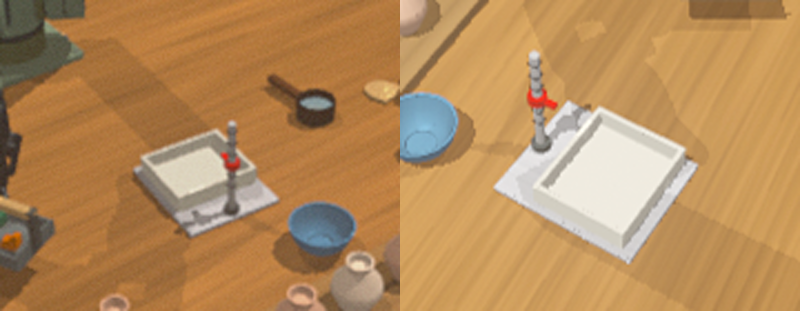

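The crops show the white dish, with its rim corners, post and red pointer all clear. The lifted tray is at the lower left of the scene crop. Next I fit the dish pose from the rim corners.

```bash
python3 - <<'E'
from h import *
from scipy.optimize import least_squares
P={c:eyes.capture(c) for c in ['scene','side']}
def bp(p,uv,z):
    R=np.array(p['R']);C=-R.T@np.array(p['t']);d=R.T@np.linalg.inv(p['camera_matrix'])@[uv[0],uv[1],1]
    return C+d*(z-C[2])/d[2]
C={'scene':[(320.8,165.9),(338.8,181.6),(306.3,199.2),(287,178)],'side':[(312,209.5),(350.2,226.6),(322,268),(282.8,242.3)]}
for c in C:
    w=np.array([bp(P[c],q,0.038) for q in C[c]]); print(c,w.round(3).tolist(),w.mean(0).round(4))
t=bp(P['side'],(282.7,185.6),.173);print('post top side',t)
t=bp(P['scene'],(224+232/2.222,106+124/2.222),.173);print('post top scene',t)
E
```

```text
scene [[0.5, 0.117, 0.038], [0.613, 0.111, 0.038], [0.622, -0.035, 0.038], [0.486, -0.022, 0.038]] [0.5553 0.0426 0.038 ]
side [[0.588, -0.022, 0.038], [0.471, -0.015, 0.038], [0.482, 0.133, 0.038], [0.605, 0.11, 0.038]] [0.5366 0.0516 0.038 ]
post top side [0.63504721 0.04320373 0.173     ]
post top scene [0.64669351 0.03780198 0.173     ]
```

jog_arm(
  increments=[
    [[0,0,-0.02],[0.001,-0.003,0],1],
    [[0,0,-0.07],[0.003,-0.009,-0.001],1],
    [[0,0,-0.155],[0.007,-0.02,-0.003],1],
    [[0,0,-0.26],[0.011,-0.034,-0.005],1],
    [[0,0,-0.375],[0.016,-0.048,-0.007],1],
    [[0,0,-0.49],[0.021,-0.063,-0.009],1],
    [[0,0,-0.605],[0.026,-0.078,-0.012],1],
    [[0,0,-0.72],[0.031,-0.093,-0.014],1],
    [[0,0,-0.835],[0.035,-0.107,-0.016],1],
    [[0,0,-0.93],[0.039,-0.12,-0.018],1],
    [[0,0,-1.0],[0.042,-0.129,-0.019],1],
    [[0,0,-1.045],[0.044,-0.134,-0.02],1],
  ],
)

```text
clock: 7.65
tcp_pos: [0.5209, -0.15, 0.1306]
tcp_rot: [-0.0, 0.728, 0.685, 0.0]
wrist_force: [0.2, 0.2, -3.0]
opening: 0.17
grip_force: 78.1
```

```bash
python3 - <<'E'
from h import *
o=arm.get_obs();print(o['clock'],o['tcp_pos'],rot(o).as_matrix().round(3),o['joint_pos'],o['wrist_force'])
h=np.radians(86); R=Ro.from_matrix(np.array([[np.cos(h),np.sin(h),0],[np.sin(h),-np.cos(h),0],[0,0,-1]]))
print(rel(o,[.541,.154,.132],R))
E
```

```text
7.65 [ 0.52087938 -0.14999048  0.13058265] [[ 0.061  0.998 -0.   ]
 [ 0.998 -0.061  0.   ]
 [ 0.    -0.    -1.   ]] [-3.01776898e-01  3.53388659e-01  1.78860780e+00  3.80713916e-04
  9.99807525e-01 -2.40904883e-01] [ 0.23139875  0.22755088 -2.96185114]
(array([-0.0001, -0.0004,  0.0087]), array([ 0.3047,  0.0015, -0.0013]))
```

jog_arm(
  increments=[
    [[0,0,0],[0.005,0,0],1],
    [[0,0,0],[0.018,0,0],1],
    [[0,0,0],[0.04,0,0],1],
    [[0,0,0],[0.071,0,0],1],
    [[0,0,0],[0.105,0,0],1],
    [[0,0,0],[0.14,0,0],1],
    [[0,0,0],[0.175,0,0],1],
    [[0,0,0],[0.21,0,0],1],
    [[0,0,0],[0.245,0,0],1],
    [[0,0,0],[0.275,0,0],1],
    [[0,0,0],[0.295,0,0],1],
    [[0,0,0],[0.305,0.001,0],1],
  ],
)

```text
clock: 8.65
tcp_pos: [0.5422, 0.1561, 0.1302]
tcp_rot: [-0.0, 0.729, 0.684, 0.0]
wrist_force: [-0.1, -0.9, -2.8]
opening: 0.171
grip_force: 78.1
```

```bash
python3 - <<'E'
from h import *
o=arm.get_obs();print(o['clock'],o['tcp_pos'],rot(o).as_matrix().round(3),o['joint_pos'])
p=eyes.capture('side'); save(p,'s2.png')
for q in "tray_nose dish_floor pointer_tip piece_blue_mid piece_green_mid piece_amber_mid".split(): print(q,tip(p,q))
p=eyes.capture('scene')
for q in "tray_nose dish_floor pointer_tip".split(): print(q,tip(p,q))
r=rot(o); N=np.array([.538,.084,.045])
for th in (5,10,15,20,25,30,35,40,45,50):
    Rn=r*Ro.from_rotvec([0,np.radians(th),0])   # check sign
    x=Rn.as_matrix()[:,0]; z=-Rn.as_matrix()[:,2]
    X=N+[0,0,.035*max(0,1-th/15)]+.07*x+.048*z
    print(th,x.round(2),rel(o,X,Rn))
E
```

```text
8.65 [0.54216955 0.15607735 0.13019113] [[ 0.064  0.998  0.   ]
 [ 0.998 -0.064  0.001]
 [ 0.001  0.    -1.   ]] [2.59438636e-01 3.84956468e-01 1.73833611e+00 9.85601161e-04
 1.01798330e+00 3.23104017e-01]
tray_nose [(array([0.537 , 0.0859, 0.0874]), 0.61)]
dish_floor [(array([0.5358, 0.0499, 0.0179]), 0.71)]
pointer_tip []
piece_blue_mid []
piece_green_mid [(array([0.5156, 0.129 , 0.0914]), 0.6)]
piece_amber_mid [(array([0.5482, 0.1736, 0.0874]), 0.65)]
tray_nose [(array([0.5419, 0.0787, 0.083 ]), 0.96)]
dish_floor [(array([0.5389, 0.0475, 0.0134]), 0.56)]
pointer_tip [(array([0.618 , 0.0415, 0.1003]), 0.58)]
5 [0.06 0.99 0.09] (array([ 0.    ,  0.0873, -0.    ]), array([-0.0067,  0.0005,  0.0079]))
10 [0.06 0.98 0.17] (array([0.    , 0.1745, 0.    ]), array([-0.0117,  0.0005,  0.014 ]))
15 [0.06 0.96 0.26] (array([0.    , 0.2618, 0.    ]), array([-0.0171,  0.0005,  0.0206]))
20 [0.06 0.94 0.34] (array([-0.    ,  0.3491, -0.    ]), array([-0.0229,  0.0005,  0.0161]))
25 [0.06 0.9  0.42] (array([ 0.    ,  0.4363, -0.    ]), array([-0.0291,  0.0005,  0.012 ]))
30 [0.06 0.86 0.5 ] (array([ 0.    ,  0.5236, -0.    ]), array([-0.0357,  0.0005,  0.0086]))
35 [0.05 0.82 0.57] (array([ 0.    ,  0.6109, -0.    ]), array([-0.0425,  0.0005,  0.0057]))
40 [0.05 0.76 0.64] (array([0.    , 0.6981, 0.    ]), array([-0.0495,  0.0005,  0.0034]))
45 [0.05 0.71 0.71] (array([0.    , 0.7854, 0.    ]), array([-0.0567,  0.0005,  0.0017]))
50 [0.04 0.64 0.77] (array([0.    , 0.8727, 0.    ]), array([-0.064 ,  0.0005,  0.0006]))
```

View pics/s2.png

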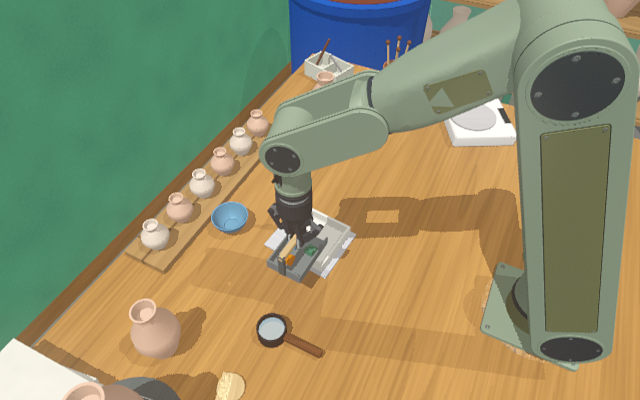

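The side view shows the tray level at (300,255), with its open end over the dish and the pieces aboard. I'll tip it slowly about the nose.

jog_arm(
  increments=[
    [[0,0.02,0],[-0.002,0,0.002],1],
    [[0,0.06,0],[-0.005,0,0.006],1],
    [[0,0.11,0],[-0.008,0,0.01],1],
    [[0,0.175,0],[-0.012,0,0.014],1],
    [[0,0.22,0],[-0.0145,0,0.017],1],
    [[0,0.262,0],[-0.017,0,0.02],1],
    [[0,0.305,0],[-0.02,0,0.018],1],
    [[0,0.349,0],[-0.023,0,0.016],1],
    [[0,0.393,0],[-0.026,0,0.014],1],
    [[0,0.42,0],[-0.028,0,0.013],1],
    [[0,0.436,0],[-0.029,0,0.012],1],
    [[0,0.436,0],[-0.029,0,0.012],1],
  ],
)

```text
clock: 10.2
tcp_pos: [0.5407, 0.1228, 0.1182]
tcp_rot: [-0.148, 0.713, 0.667, 0.158]
wrist_force: [-0.2, -0.0, -1.8]
opening: 0.17
grip_force: 78.1
```

```bash
cat > k.py <<'E'
from h import *
o=arm.get_obs();print(o['clock'],o['tcp_pos'],rot(o).as_matrix().round(3).tolist(),o['joint_pos'].round(2) if hasattr(o['joint_pos'],'round') else o['joint_pos'],o['wrist_force'])
for c in ['side','scene']:
    p=eyes.capture(c)
    for q in "tray_nose piece_blue_mid piece_green_mid piece_amber_mid".split(): print(c,q,tip(p,q))
r=rot(o); N=np.array([.538,.084,.045]); t0=np.degrees(np.arcsin(r.as_matrix()[2,0])); print('tilt',t0)
for th in (30,35,40,45,50):
    Rn=r*Ro.from_rotvec([0,np.radians(th-t0),0])
    x=Rn.as_matrix()[:,0]; z=-Rn.as_matrix()[:,2]
    print(th,rel(o,N+.07*x+.048*z,Rn))
E
python3 k.py
```

```text
10.2 [0.54065312 0.12277327 0.118171  ] [[0.061, 0.998, 0.028], [0.905, -0.068, 0.421], [0.422, -0.0, -0.907]] [-0.04  0.39  1.86  0.54  0.95 -0.31] [-0.16125558 -0.01481583 -1.81210205]
side tray_nose [(array([0.5338, 0.081 , 0.0486]), 0.55)]
side piece_blue_mid [(array([0.5603, 0.1134, 0.0743]), 0.61)]
side piece_green_mid [(array([0.5174, 0.1118, 0.0747]), 0.47)]
side piece_amber_mid [(array([0.5473, 0.1556, 0.0903]), 0.6)]
scene tray_nose [(array([0.5387, 0.0793, 0.0447]), 0.95)]
scene piece_blue_mid [(array([0.5622, 0.1169, 0.0709]), 0.6)]
scene piece_green_mid [(array([0.5173, 0.1204, 0.0687]), 0.58)]
scene piece_amber_mid [(array([0.55  , 0.1597, 0.0923]), 0.49)]
tilt 24.953826749560807
30 (array([-0.    ,  0.0881,  0.    ]), array([-0.0006, -0.    , -0.004 ]))
35 (array([ 0.    ,  0.1753, -0.    ]), array([-0.0056, -0.    , -0.0095]))
40 (array([-0.    ,  0.2626,  0.    ]), array([-0.011 , -0.    , -0.0146]))
45 (array([-0.    ,  0.3499, -0.    ]), array([-0.0168, -0.    , -0.0191]))
50 (array([0.    , 0.4371, 0.    ]), array([-0.023 , -0.    , -0.0232]))
```

jog_arm(
  increments=[
    [[0,0.02,0],[0,0,-0.001],1],
    [[0,0.04,0],[0,0,-0.002],1],
    [[0,0.06,0],[0,0,-0.003],1],
    [[0,0.08,0],[0,0,-0.004],1],
    [[0,0.1,0],[-0.001,0,-0.005],1],
    [[0,0.12,0],[-0.002,0,-0.006],1],
    [[0,0.14,0],[-0.003,0,-0.007],1],
    [[0,0.16,0],[-0.0045,0,-0.0085],1],
    [[0,0.175,0],[-0.0056,0,-0.0095],1],
    [[0,0.195,0],[-0.007,0,-0.011],1],
    [[0,0.21,0],[-0.008,0,-0.012],1],
    [[0,0.21,0],[-0.008,0,-0.012],1],
  ],
)

```text
clock: 11.7
tcp_pos: [0.5398, 0.1109, 0.1255]
tcp_rot: [-0.217, 0.693, 0.648, 0.232]
wrist_force: [-0.7, -0.4, -1.5]
opening: 0.167
grip_force: 78.2
```

```bash
python3 k.py
```

```text
11.7 [0.53979857 0.11092339 0.12551223] [[0.054, 0.998, 0.04], [0.796, -0.067, 0.601], [0.603, -0.0, -0.798]] [-0.17  0.42  1.89  0.76  1.06 -0.57] [-0.6795734  -0.35217871 -1.48462759]
side tray_nose [(array([0.5335, 0.0846, 0.046 ]), 0.62)]
side piece_blue_mid [(array([0.4526, 0.3184, 0.0185]), 0.71)]
side piece_green_mid [(array([0.5063, 0.0439, 0.0217]), 0.38)]
side piece_amber_mid [(array([0.5307, 0.0697, 0.0195]), 0.46)]
scene tray_nose [(array([0.5399, 0.0831, 0.042 ]), 0.72)]
scene piece_blue_mid [(array([0.5511, 0.0348, 0.0199]), 0.56)]
scene piece_green_mid [(array([ 0.5191,  0.3217, -0.0054]), 0.55)]
scene piece_amber_mid [(array([0.5343, 0.0744, 0.024 ]), 0.49)]
tilt 37.04988504408045
30 (array([-0.   , -0.123,  0.   ]), array([0.0053, 0.0001, 0.009 ]))
35 (array([ 0.    , -0.0358,  0.    ]), array([0.0016, 0.0001, 0.0025]))
40 (array([0.    , 0.0515, 0.    ]), array([-0.0026,  0.0001, -0.0035]))
45 (array([0.    , 0.1388, 0.    ]), array([-0.0074,  0.0001, -0.0092]))
50 (array([-0.   ,  0.226,  0.   ]), array([-0.0126,  0.0001, -0.0145]))
```

```bash
python3 - <<'E'
from h import *
P=[]
for c in ['side','scene']:
    p=eyes.capture(c)
    for q in "piece_blue_mid piece_green_mid piece_amber_mid".split(): print(c,q,tip(p,q))
    x,y=proj(p,[0.54,0.07,0.06]).astype(int)
    P.append(cv2.resize(p['color'][y-40:y+40,x-45:x+45,::-1],(400,356),interpolation=cv2.INTER_CUBIC)); print(x,y)
cv2.imwrite('pics/d.png',np.hstack(P))
E
```

```text
side piece_blue_mid [(array([0.5552, 0.0346, 0.021 ]), 0.57)]
side piece_green_mid [(array([ 0.542 , -0.4775,  0.0006]), 0.74)]
side piece_amber_mid [(array([0.5292, 0.0697, 0.0189]), 0.53)]
312 235
scene piece_blue_mid [(array([0.5563, 0.0351, 0.0153]), 0.55)]
scene piece_green_mid [(array([0.5106, 0.0413, 0.0209]), 0.45)]
scene piece_amber_mid [(array([0.5335, 0.075 , 0.0227]), 0.63)]
316 170
```

View pics/d.png

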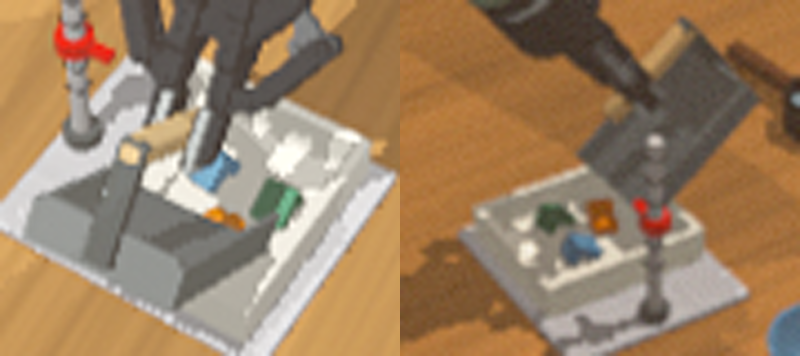

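All three pieces lie in the dish: amber near (600,215), green (553,217), blue (580,248) in the right crop, and the tray is empty. I'll raise it and level it.

jog_arm(
  increments=[
    [[0,0,0],[0.005,0,-0.006],1],
    [[0,0,0],[0.015,0,-0.02],1],
    [[0,-0.03,0],[0.026,0,-0.035],1],
    [[0,-0.1,0],[0.034,0,-0.045],1],
    [[0,-0.2,0],[0.036,0,-0.048],1],
    [[0,-0.3,0],[0.036,0,-0.048],1],
    [[0,-0.4,0],[0.036,0,-0.048],1],
    [[0,-0.5,0],[0.036,0,-0.048],1],
    [[0,-0.58,0],[0.036,0,-0.048],1],
    [[0,-0.63,0],[0.036,0,-0.048],1],
    [[0,-0.646,0],[0.036,0,-0.048],1],
    [[0,-0.646,0],[0.036,0,-0.048],1],
  ],
)

```text
clock: 13.6
tcp_pos: [0.5394, 0.1126, 0.1861]
tcp_rot: [-0.0, 0.73, 0.684, 0.0]
wrist_force: [-0.1, -0.2, -1.4]
opening: 0.168
grip_force: 78.2
```

```bash
cat > m.py <<'E'
from h import *
import sys
a=list(map(float,sys.argv[1:5]))
o=arm.get_obs();print(o['clock'],o['tcp_pos'].round(4),rot(o).as_matrix().round(3).tolist(),np.round(o['joint_pos'],2))
h=np.radians(a[3]); R=Ro.from_matrix(np.array([[np.cos(h),np.sin(h),0],[np.sin(h),-np.cos(h),0],[0,0,-1]]))
print(rel(o,a[:3],R))
E
python3 m.py .53 -.15 .14 86
```

```text
13.6 [0.5394 0.1126 0.1861] [[0.065, 0.998, -0.0], [0.998, -0.065, 0.001], [0.001, -0.0, -1.0]] [0.18 0.32 1.69 0.   1.14 0.25]
(array([-0.0003, -0.0006,  0.0052]), array([-0.2627,  0.0076,  0.0459]))
```

jog_arm(
  increments=[
    [[0,0,0],[-0.01,0,0],1],
    [[0,0,0],[-0.035,0,0],1],
    [[0,0,0],[-0.065,0,0],1],
    [[0,0,0],[-0.1,0,0],1],
    [[0,0,0],[-0.135,0,0],1],
    [[0,0,0],[-0.17,0,0.003],1],
    [[0,0,0],[-0.2,0.003,0.01],1],
    [[0,0,0],[-0.225,0.005,0.02],1],
    [[0,0,0],[-0.245,0.007,0.032],1],
    [[0,0,0],[-0.258,0.008,0.04],1],
    [[0,0,0],[-0.263,0.008,0.046],1],
    [[0,0,0],[-0.263,0.008,0.046],1],
  ],
)

```text
clock: 14.6
tcp_pos: [0.529, -0.1526, 0.1384]
tcp_rot: [-0.001, 0.731, 0.682, -0.001]
wrist_force: [-0.4, -0.2, -0.9]
opening: 0.169
grip_force: 78.1
```

```bash
python3 m.py .542 -.291 .075 26.4
```

```text
14.6 [ 0.529  -0.1526  0.1384] [[0.069, 0.998, -0.003], [0.998, -0.069, 0.001], [0.001, -0.003, -1.0]] [-0.3   0.36  1.76  0.    1.03 -0.23]
(array([-3.2000e-03,  5.0000e-04,  1.0412e+00]), array([-0.1373,  0.0227,  0.0632]))
```

jog_arm(
  increments=[
    [[0,0,0.03],[-0.004,0.001,0.001],1],
    [[0,0,0.11],[-0.014,0.002,0.004],1],
    [[0,0,0.22],[-0.028,0.004,0.009],1],
    [[0,0,0.33],[-0.043,0.006,0.015],1],
    [[0,0,0.44],[-0.058,0.009,0.022],1],
    [[0,0,0.55],[-0.073,0.012,0.03],1],
    [[0,0,0.66],[-0.088,0.014,0.038],1],
    [[0,0,0.77],[-0.102,0.017,0.046],1],
    [[0,0,0.87],[-0.115,0.019,0.053],1],
    [[0,0,0.96],[-0.127,0.021,0.059],1],
    [[0,0,1.02],[-0.135,0.022,0.062],1],
    [[0,0,1.041],[-0.137,0.023,0.063],1],
  ],
)

```text
clock: 15.6
tcp_pos: [0.5448, -0.2899, 0.0768]
tcp_rot: [0.0, 0.974, 0.229, 0.0]
wrist_force: [0.3, 1.1, -1.4]
opening: 0.168
grip_force: 78.2
```

```bash
python3 m.py .542 -.291 .0515 26.4; python3 - <<'E'
from h import *
for c in ['side','scene']:
    p=eyes.capture(c)
    for q in ['tray','tray_nose','tray_grip']: print(c,q,tip(p,q))
E
```

```text
15.6 [ 0.5448 -0.2899  0.0768] [[0.895, 0.445, 0.0], [0.445, -0.895, -0.0], [0.0, 0.0, -1.0]] [-0.51  0.51  1.67 -0.    0.96  0.6 ]
(array([ 0.0004, -0.0003,  0.0007]), array([-0.003 , -0.0003,  0.0253]))
side tray [(array([ 0.5386, -0.293 ,  0.0268]), 0.65)]
side tray_nose [(array([ 0.4803, -0.3209,  0.035 ]), 0.83)]
side tray_grip [(array([ 0.5438, -0.2902,  0.0972]), 0.69)]
scene tray [(array([ 0.5422, -0.295 ,  0.0254]), 0.95)]
scene tray_nose [(array([ 0.4845, -0.3209,  0.0318]), 0.83)]
scene tray_grip [(array([ 0.5465, -0.2903,  0.0875]), 0.9)]
```

jog_arm(
  increments=[
    [[0,0,0],[0,0,0.006],1],
    [[0,0,0],[0,0,0.013],1],
    [[0,0,0],[0,0,0.019],1],
    [[0,0,0],[0,0,0.022],1],
    [[0,0,0],[0,0,0.024],1],
    [[0,0,0],[0,0,0.0255],1],
    [[0,0,0],[0,0,0.0255],1],
  ],
)

```text
clock: 16.58
tcp_pos: [0.5442, -0.2897, 0.0513]
tcp_rot: [0.0, 0.973, 0.23, -0.0]
wrist_force: [-0.3, -0.1, -1.6]
opening: 0.17
grip_force: 78.2
```

jog_arm(
  increments=[
    [[0,0,0],[0,0,0.0005],1],
    [[0,0,0],[0,0,0.001],1],
    [[0,0,0],[0,0,0.0015],1],
    [[0,0,0],[0,0,0.0015],1],
  ],
)

```text
clock: 16.92
tcp_pos: [0.5445, -0.2898, 0.0511]
tcp_rot: [0.0, 0.973, 0.23, 0.0]
wrist_force: [-2.2, 1.5, 6.1]
opening: 0.172
grip_force: 79.2
```

Contact with the bench, so I'm opening and rising.

jog_arm(
  increments=[
    [[0,0,0],[0,0,0],0.3],
    [[0,0,0],[0,0,0],0],
    [[0,0,0],[0,0,0],-0.5],
    [[0,0,0],[0,0,0],-1],
    [[0,0,0],[0,0,0],-1],
    [[0,0,0],[0,0,0],-1],
    [[0,0,0],[0,0,-0.01],-1],
    [[0,0,0],[0,0,-0.03],-1],
    [[0,0,0],[0,0,-0.06],-1],
    [[0,0,0],[0,0,-0.09],-1],
    [[0,0,0],[0,0,-0.125],-1],
    [[0,0,0],[0,0,-0.16],-1],
  ],
)

```text
clock: 17.92
tcp_pos: [0.5439, -0.2895, 0.2119]
tcp_rot: [-0.0, 0.973, 0.23, -0.0]
wrist_force: [1.2, -0.3, 0.4]
opening: 0.997
grip_force: 0.0
```

```bash
python3 - <<'E'
from h import *
for c in ['side','scene']:
    p=eyes.capture(c)
    for q in ['tray','tray_nose','tray_grip','loupe_lens','loupe_grip','dish_floor','pointer_tip']: print(c,q,tip(p,q))
E
python3 m.py .44 0.15 .25 0;python3 m.py .45 0.319 .15 1
```

```text
side tray [(array([ 0.5363, -0.2906,  0.0009]), 0.57)]
side tray_nose [(array([ 0.4775, -0.3221,  0.0064]), 0.82)]
side tray_grip [(array([ 0.5462, -0.2887,  0.0729]), 0.79)]
side loupe_lens [(array([0.5172, 0.3196, 0.0198]), 0.94)]
side loupe_grip [(array([0.451 , 0.3175, 0.0202]), 0.82)]
side dish_floor [(array([0.533 , 0.0484, 0.0156]), 0.84)]
side pointer_tip [(array([ 5.477e-01, -4.784e-01, -4.000e-04]), 0.61)]
scene tray [(array([ 0.5425, -0.2961, -0.0006]), 0.76)]
scene tray_nose [(array([ 0.4839, -0.3244,  0.0053]), 0.69)]
scene tray_grip [(array([ 0.543 , -0.2922,  0.0651]), 0.59)]
scene loupe_lens [(array([0.5168, 0.3174, 0.0157]), 0.64)]
scene loupe_grip [(array([0.4486, 0.3186, 0.014 ]), 0.75)]
scene dish_floor [(array([0.5381, 0.0475, 0.0139]), 0.85)]
scene pointer_tip [(array([0.6136, 0.0463, 0.0993]), 0.44)]
18.7167 [ 0.5442 -0.2897  0.2096] [[0.894, 0.447, -0.0], [0.447, -0.894, 0.0], [-0.0, -0.0, -1.0]] [-0.51  0.4   1.5  -0.    1.24  0.6 ]
(array([-2.000e-04,  3.000e-04,  4.638e-01]), array([ 0.1035, -0.4399, -0.0403]))
18.7167 [ 0.5442 -0.2897  0.2096] [[0.894, 0.447, -0.0], [0.447, -0.894, 0.0], [-0.0, -0.0, -1.0]] [-0.51  0.4   1.5  -0.    1.24  0.6 ]
(array([-2.000e-04,  3.000e-04,  4.464e-01]), array([ 0.188 , -0.5865,  0.0597]))
```

jog_arm(
  increments=[
    [[0,0,0.01],[0.004,-0.012,0],-1],
    [[0,0,0.035],[0.014,-0.04,0],-1],
    [[0,0,0.06],[0.025,-0.077,0],-1],
    [[0,0,0.085],[0.037,-0.115,0],-1],
    [[0,0,0.11],[0.049,-0.153,0],-1],
    [[0,0,0.14],[0.061,-0.19,0],-1],
    [[0,0,0.17],[0.073,-0.228,0],-1],
    [[0,0,0.2],[0.085,-0.266,0],-1],
    [[0,0,0.23],[0.097,-0.304,0],-1],
    [[0,0,0.26],[0.109,-0.34,0],-1],
    [[0,0,0.29],[0.12,-0.375,0],-1],
    [[0,0,0.32],[0.13,-0.405,0],-1],
  ],
)

```text
clock: 19.72
tcp_pos: [0.4786, 0.1329, 0.2101]
tcp_rot: [-0.0, 0.997, 0.072, 0.0]
wrist_force: [0.6, 0.5, -0.4]
opening: 1.0
grip_force: 0.0
```

```bash
python3 m.py .4495 0.3183 .15 1
```

```text
19.7167 [0.4786 0.1329 0.2101] [[0.99, 0.143, 0.001], [0.143, -0.99, 0.0], [0.001, -0.0, -1.0]] [0.25 0.21 1.77 0.   1.16 1.68]
(array([-0.0004, -0.0006,  0.1257]), array([-0.0024, -0.1876,  0.0602]))
```

jog_arm(
  increments=[
    [[0,0,0.02],[0,-0.025,0.005],-1],
    [[0,0,0.04],[-0.001,-0.055,0.012],-1],
    [[0,0,0.06],[-0.001,-0.085,0.02],-1],
    [[0,0,0.08],[-0.002,-0.115,0.03],-1],
    [[0,0,0.1],[-0.002,-0.143,0.04],-1],
    [[0,0,0.115],[-0.002,-0.165,0.05],-1],
    [[0,0,0.12],[-0.002,-0.178,0.057],-1],
    [[0,0,0.12],[-0.002,-0.185,0.06],-1],
    [[0,0,0.12],[-0.002,-0.185,0.06],-1],
  ],
)

```text
clock: 20.47
tcp_pos: [0.4504, 0.3144, 0.149]
tcp_rot: [0.0, 1.0, 0.013, -0.001]
wrist_force: [-0.1, -0.1, -0.5]
opening: 0.999
grip_force: 0.0
```

```bash
python3 - <<'E'
from h import *
p=eyes.capture('wrist'); save(p,'w2.png')
for q in ['loupe','loupe_lens','loupe_grip']: print(q,tip(p,q))
o=arm.get_obs(); T=o['tcp_pos']; r=rot(o)
for d in (-.05,0,.05,.08): print(proj(p,[*(T+r.apply([d,0,0]))[:2],.026]))
E
python3 m.py .4495 0.3183 .003 1
```

```text
loupe [(array([ 0.5255,  0.3203, -0.0039]), 0.93)]
loupe_lens [(array([0.5198, 0.3218, 0.0194]), 0.91)]
loupe_grip [(array([0.4554, 0.3204, 0.0157]), 0.84)]
[319.52976567 242.29169082]
[319.71993779 195.09058258]
[319.93335359 142.12034506]
[320.07440026 107.11227251]
20.6667 [0.4513 0.3127 0.1504] [[1.0, 0.023, 0.001], [0.023, -1.0, 0.0], [0.001, -0.0, -1.0]] [ 0.59  0.34  1.75 -0.    1.05  2.13]
(array([-0.0001, -0.0009,  0.0055]), array([-0.0018, -0.0056,  0.1474]))
```

View pics/w2.png

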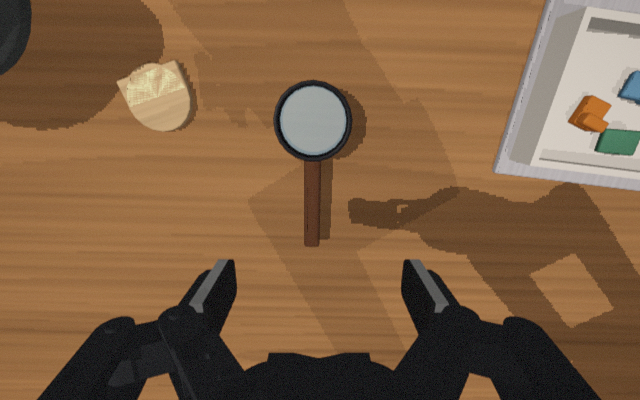

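The wrist view shows the loupe barrel at (313,121) and its handle along u≈312, 7 px (about 7 mm) left of the tool line. All three pieces are visible in the dish. I'll shift tool y by −7 mm and go down.

jog_arm(
  increments=[
    [[0,0,0],[0,-0.002,0.012],-1],
    [[0,0,0],[0,-0.005,0.035],-1],
    [[0,0,0],[0,-0.007,0.062],-1],
    [[0,0,0],[0,-0.007,0.09],-1],
    [[0,0,0],[0,-0.007,0.115],-1],
    [[0,0,0],[0,-0.007,0.133],-1],
    [[0,0,0],[0,-0.007,0.143],-1],
    [[0,0,0],[0,-0.007,0.146],-1],
    [[0,0,0],[0,-0.007,0.146],-1],
    [[0,0,0],[0,-0.007,0.146],-1],
  ],
)

```text
clock: 21.5
tcp_pos: [0.4517, 0.3207, 0.0049]
tcp_rot: [-0.001, 1.0, 0.012, 0.001]
wrist_force: [-0.0, -0.1, -0.6]
opening: 1.002
grip_force: 0.0
```

jog_arm(
  increments=[
    [[0,0,0],[0,0,0.001],0],
    [[0,0,0],[0,0,0.001],0.5],
    [[0,0,0],[0,0,0.001],1],
    [[0,0,0],[0,0,0.001],1],
    [[0,0,0],[0,0,0.001],1],
    [[0,0,0],[0,0,0.001],1],
    [[0,0,0],[0,0,0.001],1],
    [[0,0,0],[0,0,0.001],1],
    [[0,0,0],[0,0,0.001],1],
    [[0,0,0],[0,0,0.001],1],
  ],
)

```text
clock: 22.33
tcp_pos: [0.4507, 0.3206, 0.003]
tcp_rot: [-0.0, 1.0, 0.012, 0.0]
wrist_force: [-0.6, 1.2, 5.5]
opening: 0.169
grip_force: 78.8
```

jog_arm(
  increments=[
    [[0,0,0],[0,0,0],1],
    [[0,0,0],[0,0,-0.003],1],
    [[0,0,0],[0,0,-0.012],1],
    [[0,0,0],[0,0,-0.03],1],
    [[0,0,0],[0,0,-0.055],1],
    [[0,0,0],[0,0,-0.08],1],
    [[0,0,0],[0,0,-0.105],1],
    [[0,0,0],[0,0,-0.13],1],
    [[0,0,0],[0,0,-0.145],1],
    [[0,0,0],[0,0,-0.15],1],
    [[0,0,0],[0,0,-0.15],1],
    [[0,0,0],[0,0,-0.15],1],
  ],
)

```text
clock: 23.33
tcp_pos: [0.4502, 0.3201, 0.1521]
tcp_rot: [0.0, 1.0, 0.012, -0.001]
wrist_force: [0.1, -0.6, -1.0]
opening: 0.168
grip_force: 78.2
```

```bash
cat > l.py <<'E'
from h import *
o=arm.get_obs();print(o['clock'],o['tcp_pos'].round(4),rot(o).as_matrix().round(3).tolist(),np.round(o['joint_pos'],2),o['wrist_force'])
P={}
for i in range(2):
  for c in ['side','scene']:
    p=eyes.capture(c)
    for q in ['loupe','loupe_lens','loupe_grip','pointer_tip','dish_floor']: print(c,q,tip(p,q))
    # masks: lens centroid / pointer
E
python3 l.py; python3 m.py .4715 .049 .16 -4
```

```text
23.3333 [0.4502 0.3201 0.1521] [[1.0, 0.024, -0.001], [0.024, -1.0, -0.001], [-0.001, 0.001, -1.0]] [ 0.6   0.35  1.74 -0.    1.06  2.14] [ 0.14220911 -0.60580604 -1.00889257]
side loupe [(array([0.5107, 0.3221, 0.1478]), 0.93)]
side loupe_lens [(array([0.5188, 0.3192, 0.1685]), 0.63)]
side loupe_grip [(array([0.4489, 0.315 , 0.1648]), 0.88)]
side pointer_tip []
side dish_floor [(array([0.5385, 0.0522, 0.0144]), 0.75)]
scene loupe [(array([0.5196, 0.3189, 0.1432]), 0.82)]
scene loupe_lens [(array([0.5208, 0.3184, 0.1663]), 0.77)]
scene loupe_grip [(array([0.4519, 0.3161, 0.1654]), 0.89)]
scene pointer_tip [(array([0.6185, 0.0443, 0.0987]), 0.5)]
scene dish_floor [(array([0.54  , 0.0458, 0.0125]), 0.66)]
side loupe [(array([0.5116, 0.3203, 0.1465]), 0.98)]
side loupe_lens [(array([0.5179, 0.3216, 0.1682]), 0.92)]
side loupe_grip [(array([0.4495, 0.316 , 0.1672]), 0.88)]
side pointer_tip []
side dish_floor [(array([0.536 , 0.047 , 0.0128]), 0.57)]
scene loupe [(array([0.5214, 0.3216, 0.1452]), 0.83)]
scene loupe_lens [(array([0.519 , 0.3173, 0.1666]), 0.88)]
scene loupe_grip [(array([0.4521, 0.3202, 0.165 ]), 0.83)]
scene pointer_tip [(array([0.6141, 0.0442, 0.1004]), 0.56)]
scene dish_floor [(array([0.5406, 0.0478, 0.0126]), 0.7)]
24.5333 [0.4507 0.3205 0.1528] [[1.0, 0.024, 0.0], [0.024, -1.0, -0.0], [0.0, 0.0, -1.0]] [ 0.6   0.35  1.73 -0.    1.06  2.14]
(array([ 0.0001, -0.    ,  0.0936]), array([ 0.0143,  0.2719, -0.0072]))
```

jog_arm(
  increments=[
    [[0,0,0],[0,0.006,0],1],
    [[0,0,0],[0.001,0.022,0],1],
    [[0,0,0],[0.002,0.048,0],1],
    [[0,0,0],[0.004,0.08,0],1],
    [[0,0,0],[0.005,0.113,0],1],
    [[0,0,0],[0.006,0.146,0],1],
    [[0,0,0],[0.008,0.179,0],1],
    [[0,0,0],[0.01,0.211,0],1],
    [[0,0,0],[0.011,0.24,0],1],
    [[0,0,0],[0.012,0.26,0],1],
    [[0,0,0],[0.0125,0.27,0],1],
    [[0,0,0],[0.0125,0.2725,0],1],
  ],
)

```text
clock: 25.53
tcp_pos: [0.4697, 0.0468, 0.1529]
tcp_rot: [0.0, 1.0, 0.011, 0.0]
wrist_force: [0.1, 0.6, 0.2]
opening: 0.169
grip_force: 78.2
```

```bash
python3 l.py; python3 - <<'E'
from h import *
P=[]
for c in ['side','scene']:
    p=eyes.capture(c); K=np.array(p['camera_matrix']);R=np.array(p['R']);t=np.array(p['t'])
    # red pointer pixels
    hsv=cv2.cvtColor(p['color'],cv2.COLOR_RGB2HSV); m=cv2.inRange(hsv,(0,190,130),(6,255,255))|cv2.inRange(hsv,(172,190,130),(180,255,255))
    x,y=proj(p,[0.625,0.043,0.1]).astype(int)
    w=np.zeros_like(m); w[y-15:y+15,x-15:x+15]=1; v,u=np.nonzero(m*w); print(c,'red',len(u),u.mean() if len(u) else 0,v.mean() if len(u) else 0,u.min(),u.max(),v.min(),v.max())
    for z in (.098,.101,.104): print(z,'collar',proj(p,[.638,.042,z]).round(1),'tip',proj(p,[.612,.0437,z]).round(1))
    P.append(cv2.resize(p['color'][y-30:y+30,x-40:x+27,::-1],(400,358),interpolation=cv2.INTER_CUBIC)); print('crop0',x-40,y-30)
cv2.imwrite('pics/e.png',np.hstack(P))
E
```

```text
25.5333 [0.4697 0.0468 0.1529] [[1.0, 0.021, 0.0], [0.021, -1.0, -0.0], [0.0, 0.0, -1.0]] [ 0.08  0.23  1.91 -0.    1.    1.62] [0.12815548 0.57163815 0.17440519]
side loupe [(array([0.5289, 0.0472, 0.15  ]), 0.7)]
side loupe_lens [(array([0.5367, 0.049 , 0.1661]), 0.62)]
side loupe_grip [(array([0.4698, 0.0436, 0.1691]), 0.6)]
side pointer_tip [(array([0.6138, 0.0471, 0.1056]), 0.58)]
side dish_floor [(array([0.5361, 0.0488, 0.017 ]), 0.62)]
scene loupe [(array([0.5402, 0.0515, 0.1452]), 0.54)]
scene loupe_lens [(array([0.5369, 0.0484, 0.1687]), 0.59)]
scene loupe_grip [(array([0.4723, 0.0498, 0.1646]), 0.84)]
scene pointer_tip [(array([0.6164, 0.0455, 0.1003]), 0.51)]
scene dish_floor [(array([0.5405, 0.0467, 0.0147]), 0.8)]
side loupe [(array([0.5308, 0.048 , 0.1496]), 0.71)]
side loupe_lens [(array([0.5358, 0.0494, 0.1674]), 0.98)]
side loupe_grip [(array([0.4682, 0.0444, 0.1641]), 0.79)]
side pointer_tip [(array([ 0.7782, -0.2506,  0.0029]), 0.73)]
side dish_floor []
scene loupe [(array([0.5387, 0.0472, 0.143 ]), 0.95)]
scene loupe_lens [(array([0.5381, 0.0491, 0.1652]), 0.94)]
scene loupe_grip [(array([0.4722, 0.0474, 0.1644]), 0.61)]
scene pointer_tip [(array([0.6156, 0.0453, 0.0989]), 0.38)]
scene dish_floor [(array([0.5374, 0.0462, 0.0133]), 0.55)]
side red 55 285.0181818181818 205.0 279 292 200 208
0.098 collar [283.4 204.8] tip [292.  208.7]
0.101 collar [283.4 204. ] tip [291.9 208. ]
0.104 collar [283.3 203.3] tip [291.9 207.2]
crop0 247 176
scene red 17 327.29411764705884 178.8235294117647 324 331 175 181
0.098 collar [327.7 178.7] tip [323.3 174.8]
0.101 collar [327.7 178. ] tip [323.3 174. ]
0.104 collar [327.7 177.3] tip [323.3 173.3]
crop0 285 146
```

View pics/e.png

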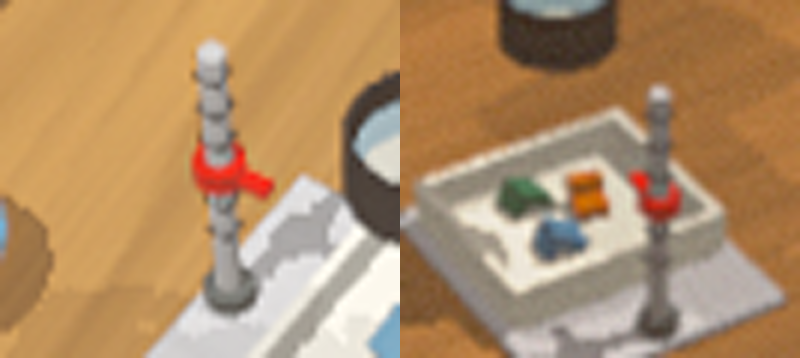

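Both crops show the red collar and pointer clear of the loupe, with all three pieces in the dish. At about 4 mm per pixel that is too coarse for the height, so I'll check whether the wrist camera can see the pointer.

```bash
python3 - <<'E'
from h import *
p=eyes.capture('wrist'); save(p,'w3.png'); o=arm.get_obs(); r=rot(o).as_matrix(); T=np.array(o['tcp_pos'])
R=np.array(p['R']); C=-R.T@np.array(p['t']); print('cam in tool',r.T@(C-T),'axes',(r.T@R.T).round(3).tolist(),p['camera_matrix'])
print('now',proj(p,[.612,.0437,.1]),tip(p,'pointer_tip'))
for d in [(-.05,0,0),(-.05,.1,0),(-.05,-.1,0),(-.08,0.12,.05),(-.1,.1,.0),(-.1,.1,.05)]:
    q=dict(p); q['t']=-R@(C+d)
    print(d,[proj(q,[.612,.0437,z]).round(1) for z in (.1,.105)], proj(q,[.638,.042,.1]).round(0))
E
```

```text
cam in tool [ 0.08190831  0.00039212 -0.14225512] axes [[-0.0, -0.948, -0.318], [1.0, -0.0, 0.0], [-0.0, -0.318, 0.948]] [[289.35631782   0.         318.48884649]
 [  0.         289.35631782 203.21741795]
 [  0.           0.           1.        ]]
now [331.70281299  -4.88242954] []
(-0.05, 0, 0) [array([ 335.4, -118.5]), array([ 335.9, -125.8])] [ 341. -188.]
(-0.05, 0.1, 0) [array([ 527.3, -112.6]), array([ 534.1, -119.7])] [ 544. -181.]
(-0.05, -0.1, 0) [array([ 141.4, -124.5]), array([ 135.6, -132. ])] [ 136. -194.]
(-0.08, 0.12, 0.05) [array([ 517. , -116.3]), array([ 522.1, -122. ])] [ 530. -170.]
(-0.1, 0.1, 0.0) [array([ 554.5, -251.6]), array([ 563.1, -264.7])] [ 575. -338.]
(-0.1, 0.1, 0.05) [array([ 493.1, -158.5]), array([ 497.7, -165.6])] [ 505. -217.]
```

jog_arm(
  increments=[
    [[0,0,0],[0,-0.01,0],1],
    [[0,0,0],[0,-0.03,0],1],
    [[0,0,0],[0.002,-0.055,0.005],1],
    [[0,0,0],[0.008,-0.08,0.015],1],
    [[0,0,0],[0.015,-0.095,0.025],1],
    [[0,0,0],[0.02,-0.1,0.03],1],
    [[0,0,0],[0.02,-0.1,0.03],1],
    [[0,0,0],[0.02,-0.1,0.03],1],
  ],
)

```text
clock: 27.6
tcp_pos: [0.487, 0.1487, 0.1225]
tcp_rot: [0.0, 1.0, 0.012, -0.001]
wrist_force: [0.6, 0.2, -0.7]
opening: 0.169
grip_force: 78.2
```

```bash
cat > w.py <<'E'
from h import *
import pickle,sys
p=eyes.capture('wrist'); o=arm.get_obs(); n=sys.argv[1]
print(o['clock'],o['tcp_pos'].round(4)); save(p,n+'.png')
pickle.dump({k:p[k] for k in ('color','camera_matrix','R','t')},open(n+'.pkl','wb'))
print(tip(p,'pointer_tip'),proj(p,[.612,.0437,.101]),proj(p,[.638,.042,.173]))
hsv=cv2.cvtColor(p['color'],cv2.COLOR_RGB2HSV); m=cv2.inRange(hsv,(0,190,90),(6,255,255))|cv2.inRange(hsv,(172,190,90),(180,255,255))
v,u=np.nonzero(m); print(len(u),u.min(),u.max(),v.min(),v.max())
x,y=proj(p,[.625,.043,.12]).astype(int); y0=max(0,y-60);x0=min(max(0,x-60),520)
cv2.imwrite('pics/'+n+'.png',cv2.resize(p['color'][y0:y0+120,x0:x0+120,::-1],(390,390),interpolation=cv2.INTER_CUBIC)); print('crop0',x0,y0,'scale 3.25')
E
python3 w.py A
```

```text
27.65 [0.4871 0.1484 0.1229]
[(array([0.6182, 0.0474, 0.0993]), 0.68)] [537.09234915  19.28676221] [ 801.51921176 -201.36577011]
299 527 552 0 14
crop0 519 0 scale 3.25
```

jog_arm(
  increments=[
    [[0,0,0],[0.01,0,0],1],
    [[0,0,0],[0.025,0,0],1],
    [[0,0,0],[0.035,0,0],1],
    [[0,0,0],[0.035,0,0],1],
    [[0,0,0],[0.035,0,0],1],
  ],
)

```text
clock: 28.12
tcp_pos: [0.5227, 0.1492, 0.1228]
tcp_rot: [0.0, 1.0, 0.011, -0.0]
wrist_force: [-0.4, -0.7, -1.0]
opening: 0.165
grip_force: 78.2
```

```bash
python3 w.py A2
```

```text
28.1667 [0.522  0.1492 0.1227]
[(array([0.6218, 0.0485, 0.1012]), 0.66)] [519.64604902  96.14590609] [726.97296723 -15.86427618]
2250 507 564 6 90
crop0 495 4 scale 3.25
```

jog_arm(
  increments=[
    [[0,0,0],[-0.012,0,-0.01],1],
    [[0,0,0],[-0.035,0.005,-0.025],1],
    [[0,0,0],[-0.05,0.025,-0.03],1],
    [[0,0,0],[-0.055,0.055,-0.03],1],
    [[0,0,0],[-0.055,0.085,-0.03],1],
    [[0,0,0],[-0.055,0.115,-0.03],1],
    [[0,0,0],[-0.05,0.145,-0.03],1],
    [[0,0,0],[-0.04,0.175,-0.025],1],
    [[0,0,0],[-0.025,0.195,-0.015],1],
    [[0,0,0],[-0.01,0.205,-0.005],1],
    [[0,0,0],[0,0.205,0],1],
    [[0,0,0],[0,0.205,0],1],
  ],
)

```text
clock: 29.22
tcp_pos: [0.5278, -0.0553, 0.1217]
tcp_rot: [-0.0, 1.0, 0.011, -0.001]
wrist_force: [-0.3, -0.0, -1.0]
opening: 0.17
grip_force: 78.2
```

```bash
python3 w.py B2; python3 -c "
import cv2,numpy as np
cv2.imwrite('pics/AB.png',np.hstack([cv2.imread('pics/A2.png'),cv2.imread('pics/B2.png')]))"
```

```text
29.2667 [ 0.5268 -0.0547  0.1222]
[(array([0.6202, 0.0466, 0.099 ]), 0.96)] [134.1631882   97.07043826] [-41.63952238 -15.15284036]
1129 102 158 6 91
crop0 45 5 scale 3.25
```

View pics/AB.png

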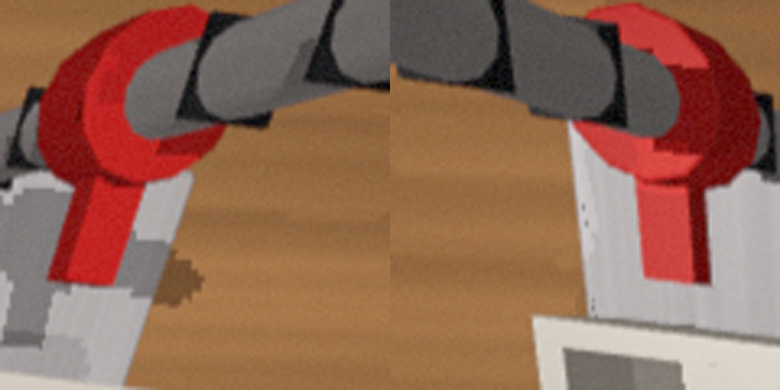

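Both crops show the pointer bar ending at (92,283) in the left crop and (669,280) in the right crop, taking the midpoint of its top edge. I'll triangulate that.

```bash
python3 - <<'E'
from h import *
import pickle
A=pickle.load(open('A2.pkl','rb'));B=pickle.load(open('B2.pkl','rb'))
def px(o,c): return np.array(o)+(np.array(c)+.5)/3.25-.5
def tri(a,b):
    M=[];y=[]
    for p,uv in ((A,a),(B,b)):
        R=np.array(p['R']);d=R.T@np.linalg.inv(p['camera_matrix'])@[*uv,1];d/=np.linalg.norm(d);Q=np.eye(3)-np.outer(d,d)
        M.append(Q);y.append(Q@(-R.T@np.array(p['t'])))
    X=np.linalg.lstsq(np.vstack(M),np.hstack(y),rcond=None); return X[0].round(4),X[1]
for n,a,b in (('+y',(68,281),(255,278)),('-y',(115,285),(303,281)),('mid',(91.5,283),(279,279.5))):
    print(n,tri(px((495,4),a),px((45,5),b)))
E
python3 l.py; python3 m.py .4695 .0485 .14 1.3
```

```text
+y (array([0.615 , 0.0477, 0.1028]), array([8.04971946e-08]))
-y (array([0.6147, 0.0401, 0.1029]), array([1.53807552e-07]))
mid (array([0.6148, 0.0439, 0.1029]), array([1.14177764e-07]))
29.3167 [ 0.5263 -0.0544  0.1226] [[1.0, 0.025, -0.002], [0.025, -1.0, 0.0], [-0.002, -0.0, -1.0]] [-0.12  0.34  1.83  0.    0.97  1.42] [-1.41047558  0.14279945 -0.2806001 ]
side loupe [(array([ 0.5862, -0.056 ,  0.1199]), 0.93)]
side loupe_lens [(array([ 0.5926, -0.0522,  0.1386]), 0.66)]
side loupe_grip [(array([ 0.5247, -0.0592,  0.1394]), 0.85)]
side pointer_tip [(array([0.5313, 0.072 , 0.0179]), 0.62)]
side dish_floor [(array([0.5367, 0.0492, 0.0163]), 0.95)]
scene loupe [(array([ 0.5957, -0.0547,  0.1164]), 0.8)]
scene loupe_lens [(array([ 0.5975, -0.0555,  0.1377]), 0.63)]
scene loupe_grip [(array([ 0.5303, -0.0591,  0.1386]), 0.86)]
scene pointer_tip [(array([0.6167, 0.044 , 0.0992]), 0.59)]
scene dish_floor [(array([0.5388, 0.0489, 0.0146]), 0.92)]
side loupe [(array([ 0.5915, -0.0561,  0.1198]), 0.97)]
side loupe_lens [(array([ 0.5973, -0.0535,  0.1398]), 0.84)]
side loupe_grip [(array([ 0.5258, -0.0579,  0.1401]), 0.61)]
side pointer_tip [(array([0.6143, 0.0448, 0.105 ]), 0.6)]
side dish_floor [(array([0.537 , 0.0466, 0.0169]), 0.83)]
scene loupe [(array([ 0.5946, -0.057 ,  0.1139]), 0.83)]
scene loupe_lens [(array([ 0.5969, -0.054 ,  0.1357]), 0.6)]
scene loupe_grip [(array([ 0.527 , -0.0576,  0.1381]), 0.75)]
scene pointer_tip [(array([ 0.483 , -0.3248,  0.0022]), 0.66)]
scene dish_floor [(array([0.5423, 0.0494, 0.0167]), 0.63)]
30.5167 [ 0.5272 -0.0553  0.1228] [[1.0, 0.024, 0.0], [0.024, -1.0, -0.0], [0.0, 0.0, -1.0]] [-0.13  0.34  1.83 -0.    0.97  1.42]
(array([ 0.0001, -0.0001,  0.0011]), array([-0.0552, -0.1051, -0.0172]))
```

jog_arm(
  increments=[
    [[0,0,0],[-0.012,0,-0.005],1],
    [[0,0,0],[-0.035,-0.003,-0.015],1],
    [[0,0,0],[-0.05,-0.015,-0.02],1],
    [[0,0,0],[-0.055,-0.038,-0.02],1],
    [[0,0,0],[-0.055,-0.065,-0.02],1],
    [[0,0,0],[-0.055,-0.088,-0.01],1],
    [[0,0,0],[-0.055,-0.1,0.005],1],
    [[0,0,0],[-0.055,-0.1045,0.02],1],
    [[0,0,0],[-0.055,-0.1045,0.03],1],
    [[0,0,0],[-0.055,-0.1045,0.036],1],
    [[0,0,0],[-0.055,-0.1045,0.037],1],
    [[0,0,0],[-0.055,-0.1045,0.037],1],
  ],
)

```text
clock: 31.52
tcp_pos: [0.4694, 0.0476, 0.086]
tcp_rot: [0.0, 1.0, 0.012, -0.0]
wrist_force: [0.1, 0.4, -0.6]
opening: 0.166
grip_force: 78.3
```

```bash
python3 l.py; python3 m.py .470 .048 .086 1.3;  python3 - <<'E'
from h import *
P=[]
for c in ['side','scene']:
    p=eyes.capture(c)
    for q in "piece_blue_mid piece_green_mid piece_amber_mid".split(): print(c,q,tip(p,q))
    x,y=proj(p,[0.56,0.04,0.08]).astype(int)
    P.append(cv2.resize(p['color'][y-40:y+40,x-45:x+45,::-1],(400,356),interpolation=cv2.INTER_CUBIC))
cv2.imwrite('pics/f.png',np.hstack(P))
E
```

```text
31.5167 [0.4694 0.0476 0.086 ] [[1.0, 0.023, -0.0], [0.023, -1.0, -0.0], [-0.0, 0.0, -1.0]] [ 0.08  0.31  2.   -0.    0.83  1.62] [ 0.09580414  0.405209   -0.61470137]
side loupe [(array([0.5296, 0.0519, 0.0797]), 0.91)]
side loupe_lens [(array([0.5378, 0.0481, 0.101 ]), 0.63)]
side loupe_grip [(array([0.4679, 0.0411, 0.0994]), 0.73)]
side pointer_tip [(array([0.5302, 0.0465, 0.0815]), 0.62)]
side dish_floor [(array([0.5368, 0.048 , 0.018 ]), 0.6)]
scene loupe [(array([0.5407, 0.0459, 0.0752]), 0.89)]
scene loupe_lens [(array([0.5405, 0.0447, 0.0996]), 0.83)]
scene loupe_grip [(array([0.6128, 0.043 , 0.1015]), 0.69)]
scene pointer_tip [(array([0.6147, 0.045 , 0.0994]), 0.49)]
scene dish_floor [(array([0.5402, 0.0475, 0.0143]), 0.87)]
side loupe [(array([0.5307, 0.047 , 0.0832]), 0.88)]
side loupe_lens [(array([0.5367, 0.0475, 0.1004]), 0.82)]
side loupe_grip [(array([0.4696, 0.0431, 0.101 ]), 0.78)]
side pointer_tip [(array([0.6134, 0.0445, 0.1041]), 0.4)]
side dish_floor [(array([ 7.780e-01, -2.513e-01,  4.000e-04]), 0.49)]
scene loupe [(array([0.5346, 0.0465, 0.0762]), 0.63)]
scene loupe_lens [(array([0.5406, 0.0505, 0.0977]), 0.63)]
scene loupe_grip [(array([0.4728, 0.0464, 0.098 ]), 0.92)]
scene pointer_tip [(array([0.6133, 0.0454, 0.1003]), 0.52)]
scene dish_floor [(array([ 5.418e-01, -2.953e-01, -3.000e-04]), 0.69)]
32.7167 [0.4697 0.0478 0.0858] [[1.0, 0.024, 0.0], [0.024, -1.0, -0.0], [0.0, 0.0, -1.0]] [ 0.08  0.31  2.   -0.    0.83  1.62]
(array([ 0.0001, -0.0001,  0.0011]), array([ 0.0003, -0.0001, -0.0002]))
side piece_blue_mid [(array([0.5521, 0.0345, 0.024 ]), 0.6)]
side piece_green_mid [(array([ 0.4783, -0.322 ,  0.0066]), 0.45)]
side piece_amber_mid [(array([0.5319, 0.0731, 0.0184]), 0.52)]
scene piece_blue_mid [(array([0.5536, 0.0342, 0.0168]), 0.48)]
scene piece_green_mid [(array([0.5115, 0.0409, 0.0204]), 0.46)]
scene piece_amber_mid [(array([0.5345, 0.0712, 0.0223]), 0.44)]
```

View pics/f.png

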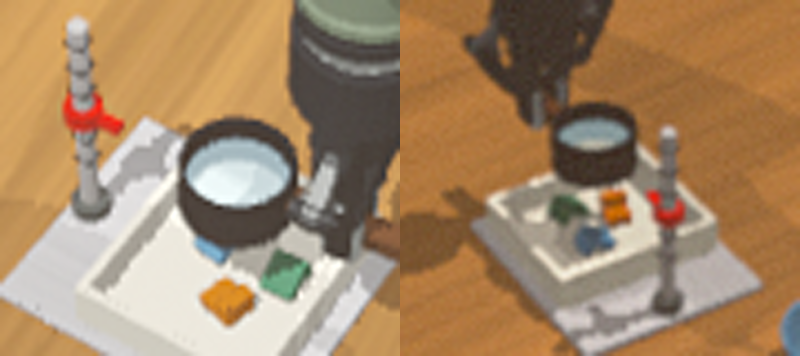

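The loupe sits level over the dish at (237,178) in the left crop, with nothing touching it. All three pieces are in the dish and the pointer is untouched. The pictures put the pointer about 1 mm above the lens, so I'll raise it by that and hold.

jog_arm(
  increments=[
    [[0,0,0],[0.0003,0,-0.0005],1],
    [[0,0,0],[0.0003,0,-0.001],1],
    [[0,0,0],[0.0003,0,-0.001],1],
    [[0,0,0],[0.0003,0,-0.001],1],
    [[0,0,0],[0.0003,0,-0.001],1],
    [[0,0,0],[0.0003,0,-0.001],1],
  ],
)

```text
clock: 33.62
tcp_pos: [0.47, 0.0479, 0.0868]
tcp_rot: [0.0, 1.0, 0.012, 0.0]
wrist_force: [-0.8, 0.4, -1.1]
opening: 0.169
grip_force: 78.3
```

```bash
python3 -c "
from bench import arm
print(arm.get_obs()['tcp_pos'],arm.finish_job())"
```

```text
the job is handed in; nothing more can be done
[0.46997906 0.04788166 0.0867967 ] None
```

I handed the job in at about 34 s: all three pieces are in the dish, the tray is back flat on the bench and released, and the loupe is held level over the dish centre with its lens at about 102 mm. My pointer height readings ranged from about 99 to 105 mm, and no verdict came back at hand-in.

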